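# Index the bowl carver's turntable and set its brake

### The job

Turn the carving turntable by pushing one of its spokes with a fingertip until the tip of its arrow-headed pointer spoke stands straight above the round stud (not the square one). Then push the brake lever round, fully home against its stop pin, so the turntable is set for carving. The bowl must ride along untouched: pick nothing up, and leave the tins, chisel and wedge where they are.

Things in the scene. Friction and masses are not known exactly. Their poses are not given: they have to be found in the camera images.
- board: plywood base board of the carving stand, 360 (x) x 500 (y) x 18 mm, fixed to the table. Origin at table height exactly below the turntable's axis; the board reaches 180 mm to either side of it in x, 165 mm in +y and 335 mm in -y. The brake is on its -y side. Its z points up. A steel stop pin 12 mm thick stands up to 63 mm high at (-85, -186) mm in its frame, beside the brake lever's home position
- turntable (a joint): angle of the turntable about its vertical axis (rad), counter-clockwise from above is positive; at 0 the pointer points along the board's +x. It turns freely either way against light friction (0.22 N m: about 2 N at a spoke) and stays where it is left
- turntable_axis (a point): point on the turntable's axis at spoke height, 54 mm above the table. The turntable is a wooden disc 160 mm across, its top 66 mm above the table, with four level spokes 90 degrees apart: the pointer and three grip spokes. Spoke centre lines are 54 mm above the table, with at least 27 mm of free height from the board up to their undersides (15 mm over the studs)
- spoke_grip (a point): middle of the wooden grip of the spoke that points directly away from the pointer, 121 mm from the axis, 54 mm above the table. Three of the spokes (at 90, 180 and 270 degrees from the pointer) are alike: plain round wooden grips, 18 mm thick, from 102 to 140 mm from the axis, on 12 mm steel rods
- pointer_tip (a point): sharp tip of the steel pointer spoke (12 mm rod ending in a cone that starts 32 mm wide at 118 mm from the axis and narrows to the tip), 150 mm from the axis, 54 mm above the table
- round_stud: round steel stud 26 mm across and 12 mm high, fixed to the board; origin at the centre of its underside (18 mm above the table), on the circle below the pointer's tip
- square_stud: square steel stud 36 x 36 x 12 mm, fixed likewise on the other side of the same circle: not the target
- brake (a joint): angle of the brake lever (rad): 0 fully released, 1.4 fully home against the stop pin. It grows as the lever turns clockwise seen from above, about a vertical axis, against light friction (0.14 N m: about 2 N near its end), and stays where it is left
- brake_pivot (a point): point on the brake lever's vertical pivot, at lever height, 54 mm above the table
- brake_tip (a point): centre of the round wooden end knob (20 mm across, 41 to 67 mm above the table) of the brake lever, 95 mm from the pivot; the lever's bar is steel, 14 mm wide and 12 mm thick, its centre line 54 mm above the table. Released it points to the board's -y side; home it points along the board's -x
- bowl: wooden bowl, 120 mm across the rim, 40 mm high, standing loose on the disc between three short pins (rim 106 mm above the table); origin at the centre of its underside. Turns with the disc; not to be touched
- wax_tin_small: small closed wood-wax tin, 60 mm across, 45 mm high, standing on the board; not part of the work
- wedge: loose wooden wedge block 80 x 30 x 22 mm lying on the board; not part of the work
- chisel: small carving chisel with a wooden handle, 170 mm long, lying on the board; not part of the work
- wax_tin_a: closed wood-wax tin, 90 mm across, 75 mm high, on the table left of the board; not part of the work
- wax_tin_b: closed wood-wax tin, 90 mm across, 75 mm high, on the table left of the board; not part of the work

How it is judged:
On the way, in this order (a step that is already met when the one before it is completed fails the run):
1. the pointer's tip stands above the round stud while the brake is still released (horizontal distance between pointer_tip and round_stud below 0.012 m and value of joint brake below 0.6 rad), for 0.2 s.
2. the brake lever is fully home and the pointer is still above the round stud (horizontal distance between pointer_tip and round_stud below 0.012 m and value of joint brake above 1.31 rad), for 0.2 s.
At the end, for the whole second after the job is handed in: The pointer's tip is within 12 mm (horizontally) of the round stud's centre, the brake lever is within 0.09 rad (5 degrees) of its home stop, and the bowl stands upright in its place on the disc (all of step 2 and z of bowl in the frame of board below 0.071 m and horizontal distance between bowl and turntable_axis below 0.01 m and angle between bowl's own z axis and vertical below 0.1 rad); the robot touches nothing.
It fails at once if the bowl was touched by the robot (contact force between any of the fingers, the arm and bowl above 1 N).
It fails at once if the bowl was lifted, tipped or carried off its place (z of bowl in the frame of board above 0.078 m or horizontal distance between bowl and turntable_axis above 0.015 m or angle between bowl's own z axis and vertical above 0.25 rad).
It fails at once if a tin, the chisel or the wedge was shifted more than 25 mm or picked up (distance of any of wax_tin_small, wedge, chisel, wax_tin_a, wax_tin_b from where it was at the start of the episode above 0.025 m).
It also fails if it takes over 58 s, if anything falls off the work surface, if the arm or the gripper's body presses on something with over 40 N, if the wrist force passes 120 N, or if a joint passes its speed limit or range.

### The arm

A 6-joint arm with a two-finger parallel gripper is mounted at the origin on the work surface. World frame = base frame: x ahead of the robot, y to its left, z up, the work surface at z = 0. Lengths are in m, angles in rad, forces in N, time in s.
With the tool pointing down it reaches from about 0.275 to 0.775 m from the base axis. Payload 14.6 kg.
Tool frame: the origin (TCP) lies between the finger pads; the fingertips stand 25 mm ahead of it and the grasp point (between the pads) lies 6 mm ahead of it (manip.tip_reach is the distance from the TCP to the fingertips, in m); z points along the fingers, y is the line along which they close (so a half turn about z gives the same grasp; the last joint's range is limited). The gripper opens to 85 mm and grips with 20 to 120 N. Pads are 22 mm wide; open, the fingers measure 114 mm over their backs; the gripper's body (76 mm by 85 mm) begins 54 mm behind the grasp point. The pads swing forward as they close: fully open they stand 13 mm farther back than shut.
Start: joints at [-1.394, 0.263, -0.048, 1.259, 0, 1.415], TCP at [0.171, -0.496, 0.256] pointing down, gripper open.
Joint ranges: [-2.65, 2.65], [-0.89, 1.7], [-1.18, 1.37], [-2.13, 2.11], [-1.35, 1.29], [-3.14, 3.14]. Speed limits (rad/s): [1.89, 1.89, 2.57, 2.79, 3.14, 3.14].

### API

Orientations are given as a unit quaternion [w, x, y, z].
In Python, from bench import manip, optics, finder gives the robot as it stands.
- The arm moves only by the shell command python3 -m crank 'ROWS' [FORCE]. ROWS is JSON, a list of rows, each an object with "translation": the shift along the tool's x, y, z in m, a list of three; "turn": the turn about the tool's z in rad; "jaw": the opening, from 0 (shut) to 1 (fully open). In form: [{"translation": [dx, dy, dz], "turn": turn, "jaw": jaw}, ...]. A call has exactly 10 rows; each row is the pose to reach, as a shift and turn from the pose commanded when the call began, along the tool's axes at that moment; what a row does not reach only later rows make up. A row lasts 1/10 s, in which the tool goes at most 50 mm and 8.59 degrees, less where a joint would pass 70% of its speed; a pose out of reach is approached as far as the arm can. A call with a gripper value outside its range is refused whole. The fingers move at their own pace and stop on an object; FORCE is the grip in N (left out, the last holds). Time passes only in rows, so rows that repeat a pose let the fingers close, or fill a call up. It gives the time, the measured TCP pose, the force, the opening and the grip force at its end, in the units of the state.
- manip.get_obs(): the state, without advancing time (a new reading comes with each control period).
- optics.read_camera(name): name is "scene" or "top"; returns a dict with "color" (480x640x3 uint8, red, green, blue), "mtx" (3x3 intrinsics, pixels), "xyz" and "orientation" of the camera in the world. Camera axes: x right, y down, z forward; pixel columns grow to the right and rows downward; lengths in m; the calibration is good to about 2 mm. A picture is of the moment at which its call begins. There is no depth.
- manip.hand_in(): hands the job in; it is judged then, once.
Trained networks look in a picture, given as the dict that the camera call returned (one of the last four; its "shot" number tells which), for a name from the list of things; names that differ only in an ending like _2 or _b are one class to them, and where a whole thing is asked for, a point or a joint stands for the part that bears it (a point fixed in the world has none). Each returns a list of dicts, best first, with "p" (0 to 1); they miss things now and then, are a little off and sometimes report something else, mostly with a low value. They report only what shows in the picture. A call takes as long as a camera call.
- finder.boxes_of(target, picture): "point" ([column, row] in pixels, amid what is visible of it).
- finder.tip_of(target, picture): "point" ([column, row] in pixels: a listed point, or the origin of a listed thing).
The state is a dict: "t": time; "joint_pos": joint angles; "joint_velocities": joint speeds; "joint_torque": joint torques, N m; "ee_pos": TCP position; "tcp_rot": TCP orientation; "contact_force": force on the tool from outside, world axes, zero at the start; "ft_torque": the same for the moment, N m; "finger_gap": finger opening in m; "grip_force": force on a finger pad.
Only numpy, scipy, OpenCV 4.12 (cv2) and the standard library are available. Lean on these libraries where they do the work, as an engineer would, in place of code of your own. Each camera call takes 0.05 s, during which the arm holds its last target. There are 200 camera calls.

## Working session

There is one attempt and no reset: what is moved stays moved. The work goes in short steps, Python scripts to look and compute and a shell command to move; the robot and the scene stay as the last step left them, time stands still between calls to the robot, and variables do not carry over. Pictures are saved under pics/ and viewed, at most 12 in all, crops included, and the job is handed in when it is done.

```bash
mkdir -p pics; cat > h.py <<'E'
import numpy as np, cv2
from scipy.spatial.transform import Rotation as R
from bench import manip, optics, finder
def q(o): return R.from_quat([o[1],o[2],o[3],o[0]])
def px2w(pic,p,z):
    d=q(pic["orientation"]).apply(np.linalg.inv(pic["mtx"])@[p[0],p[1],1]); c=np.array(pic["xyz"])
    return c+d*(z-c[2])/d[2]
Z=dict(board=0,turntable_axis=.054,spoke_grip=.054,pointer_tip=.054,round_stud=.018,square_stud=.018,brake_pivot=.054,brake_tip=.054,bowl=.066,wax_tin_small=.018,wedge=.018,chisel=.018,wax_tin_a=0)
def find(pic,names=Z):
    for n in names:
        for r in finder.tip_of(n,pic)[:2]: print(n,np.round(r["p"],2),np.round(r["point"]),np.round(px2w(pic,r["point"],Z[n])[:2],4))
def save(pic,n): cv2.imwrite(f"pics/{n}.png",pic["color"][:,:,::-1])
E
python3 - <<'E'
from h import *
for c in("top","scene"):
    p=optics.read_camera(c); save(p,c+"0"); print(c,np.round(p["xyz"],3)); find(p)
o=manip.get_obs(); print(o["t"],o["ee_pos"],o["tcp_rot"],o["finger_gap"]); print(q(o["tcp_rot"]).as_matrix().round(3))
E
```

```text
top [0.547 0.063 0.989]
spoke_grip 0.9 [331. 293.] [0.4706 0.0344]
pointer_tip 0.97 [354. 138.] [ 0.7359 -0.0096]
pointer_tip 0.45 [196. 292.] [0.4775 0.2645]
round_stud 0.71 [471. 178.] [ 0.6675 -0.2201]
round_stud 0.52 [274. 172.] [0.6864 0.1301]
square_stud 0.77 [407. 178.] [ 0.6705 -0.1062]
brake_pivot 0.92 [454. 236.] [ 0.564  -0.1783]
bowl 0.76 [339. 222.] [0.5917 0.0195]
wax_tin_small 0.7 [425. 141.] [ 0.7358 -0.1397]
wedge 0.7 [404. 304.] [ 0.4466 -0.0951]
chisel 0.72 [469. 174.] [ 0.6756 -0.2167]
wax_tin_a 0.84 [188. 234.] [0.5784 0.2903]
wax_tin_a 0.65 [195. 293.] [0.4717 0.2794]
scene [1.202 0.318 0.967]
board 0.9 [299. 265.] [0.5938 0.0229]
turntable_axis 0.77 [296. 247.] [0.5837 0.0138]
spoke_grip 0.59 [323. 214.] [0.4742 0.0371]
pointer_tip 0.65 [259. 302.] [ 0.7404 -0.0029]
round_stud 0.58 [334. 309.] [0.6827 0.1393]
round_stud 0.21 [421. 258.] [0.4933 0.2776]
square_stud 0.78 [229. 274.] [ 0.6799 -0.1096]
square_stud 0.58 [203. 191.] [ 0.4773 -0.283 ]
brake_pivot 0.68 [223. 216.] [ 0.5587 -0.1801]
brake_pivot 0.55 [188. 255.] [ 0.6868 -0.1982]
brake_tip 0.78 [201. 192.] [ 0.5086 -0.263 ]
brake_tip 0.61 [258. 302.] [ 0.7422 -0.0058]
bowl 0.83 [298. 248.] [0.5935 0.0218]
wax_tin_small 0.8 [203. 286.] [ 0.729  -0.1468]
wax_tin_small 0.29 [298. 245.] [0.5547 0.0034]
wedge 0.95 [280. 202.] [ 0.446  -0.0875]
chisel 0.88 [187. 254.] [ 0.6632 -0.2233]
wax_tin_a 0.66 [417. 293.] [0.5733 0.2927]
wax_tin_a 0.59 [421. 258.] [0.4772 0.2776]
1.4 [ 0.1710195  -0.49636063  0.25627256] [-1.08515325e-05  9.86269936e-01  1.65141193e-01 -5.79628249e-06] 0.08563624544984805
[[ 0.945  0.326 -0.   ]
 [ 0.326 -0.945  0.   ]
 [-0.    -0.    -1.   ]]
```

View pics/top0.png

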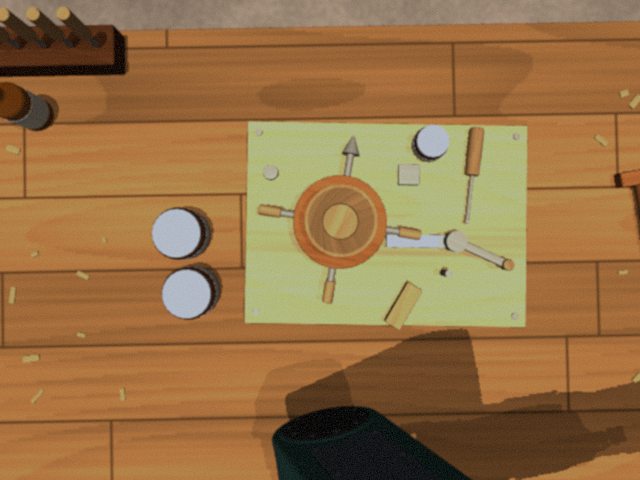

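View pics/scene0.png

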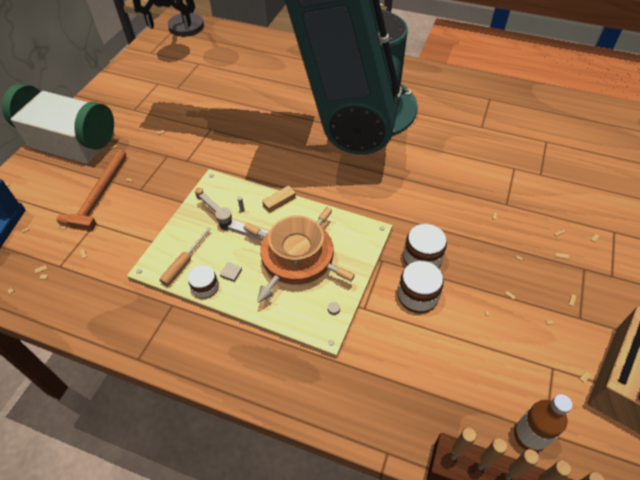

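The top view shows the pointer tip at (352,138), the round stud at (271,172) and the brake knob at (508,265), with the pin at (446,272). The turntable has to go about 60° counter-clockwise. I'll push the +y grip spoke (270,211) from its +x side, with the tool axes turned to line up with the world.

```bash
python3 -m crank '[{"translation":[0.665,-0.443,0.05],"turn":-1.239,"jaw":0},{"translation":[0.665,-0.443,0.05],"turn":-1.239,"jaw":0},{"translation":[0.665,-0.443,0.05],"turn":-1.239,"jaw":0},{"translation":[0.665,-0.443,0.05],"turn":-1.239,"jaw":0},{"translation":[0.665,-0.443,0.05],"turn":-1.239,"jaw":0},{"translation":[0.665,-0.443,0.05],"turn":-1.239,"jaw":0},{"translation":[0.665,-0.443,0.05],"turn":-1.239,"jaw":0},{"translation":[0.665,-0.443,0.05],"turn":-1.239,"jaw":0},{"translation":[0.665,-0.443,0.05],"turn":-1.239,"jaw":0},{"translation":[0.665,-0.443,0.05],"turn":-1.239,"jaw":0}]' 40
python3 -c "
from h import *
o=manip.get_obs();print(o['ee_pos'],q(o['tcp_rot']).as_matrix().round(3),o['finger_gap'],o['joint_pos'],manip.tip_reach)"
```

```text
t: 2.4
ee_pos: [0.4745, -0.0975, 0.2251]
tcp_rot: [0.0, 0.706, 0.708, 0.0]
contact_force: [1.7, -1.0, 1.0]
finger_gap: 0.0
grip_force: 0.0
[ 0.47451821 -0.0975339   0.2251333 ] [[-0.002  1.     0.001]
 [ 1.     0.002 -0.   ]
 [-0.     0.001 -1.   ]] 3.876375371669449e-05 [-3.71093774e-01  2.05972919e-01 -2.12408078e-01  1.15179374e+00
 -6.90865505e-05  1.19796818e+00] 0.025
```

```bash
python3 -m crank '[{"translation":[0.237,0.18,0.0],"turn":0,"jaw":0},{"translation":[0.237,0.18,0.0],"turn":0,"jaw":0},{"translation":[0.237,0.18,0.0],"turn":0,"jaw":0},{"translation":[0.237,0.18,0.0],"turn":0,"jaw":0},{"translation":[0.237,0.18,0.0],"turn":0,"jaw":0},{"translation":[0.237,0.18,0.0],"turn":0,"jaw":0},{"translation":[0.237,0.18,0.0],"turn":0,"jaw":0},{"translation":[0.237,0.18,0.0],"turn":0,"jaw":0},{"translation":[0.237,0.18,0.0],"turn":0,"jaw":0},{"translation":[0.237,0.18,0.0],"turn":0,"jaw":0}]'
python3 - <<'E'
from h import *
p=optics.read_camera("scene"); save(p,"s1"); find(p,["pointer_tip","spoke_grip","round_stud","turntable_axis","bowl","brake_tip","brake_pivot"])
E
```

```text
t: 3.4
ee_pos: [0.6531, 0.1365, 0.2255]
tcp_rot: [0.0, 0.708, 0.707, 0.0]
contact_force: [-0.5, 0.3, 0.2]
finger_gap: -0.0003
grip_force: 0.0
pointer_tip 0.67 [258. 302.] [ 0.7403 -0.0049]
spoke_grip 0.8 [325. 216.] [0.479  0.0418]
spoke_grip 0.74 [221. 216.] [ 0.5608 -0.1824]
round_stud 0.53 [332. 307.] [0.6802 0.1322]
turntable_axis 0.97 [296. 250.] [0.5918 0.0164]
bowl 0.68 [298. 244.] [0.5845 0.0193]
bowl 0.29 [279. 202.] [ 0.4861 -0.0684]
brake_tip 0.84 [203. 192.] [ 0.5097 -0.2573]
brake_tip 0.74 [298. 265.] [0.6272 0.0349]
brake_pivot 0.61 [225. 216.] [ 0.5584 -0.1732]
brake_pivot 0.51 [187. 256.] [ 0.6886 -0.2007]
```

View pics/s1.png

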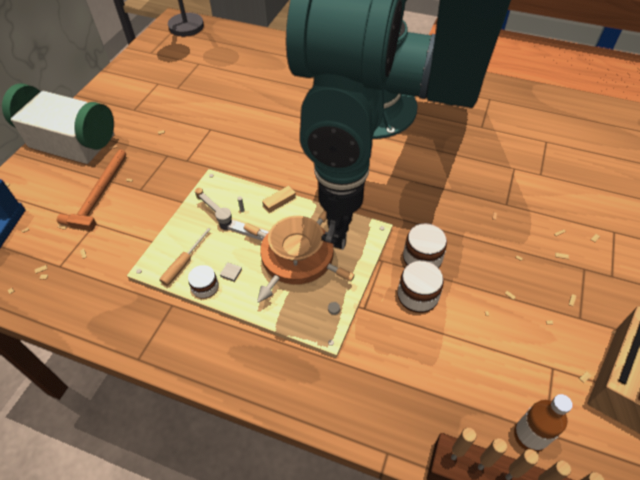

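The scene view shows the shut gripper above the gap between the +y spoke (345,272) and the round stud (334,308), and the bowl is clear. I'll lower it here.

```bash
python3 -m crank '[{"translation":[0.003,0.002,0.04],"turn":0,"jaw":0},{"translation":[0.003,0.002,0.08],"turn":0,"jaw":0},{"translation":[0.003,0.002,0.11],"turn":0,"jaw":0},{"translation":[0.003,0.002,0.13],"turn":0,"jaw":0},{"translation":[0.003,0.002,0.145],"turn":0,"jaw":0},{"translation":[0.003,0.002,0.155],"turn":0,"jaw":0},{"translation":[0.003,0.002,0.16],"turn":0,"jaw":0},{"translation":[0.003,0.002,0.16],"turn":0,"jaw":0},{"translation":[0.003,0.002,0.16],"turn":0,"jaw":0},{"translation":[0.003,0.002,0.16],"turn":0,"jaw":0}]'
python3 - <<'E'
from h import *
p=optics.read_camera("top"); save(p,"t2")
E
```

```text
t: 4.8
ee_pos: [0.6559, 0.1406, 0.0659]
tcp_rot: [0.0, 0.707, 0.707, 0.0]
contact_force: [-0.3, -0.1, 0.1]
finger_gap: 0.0001
grip_force: 0.0
```

View pics/t2.png

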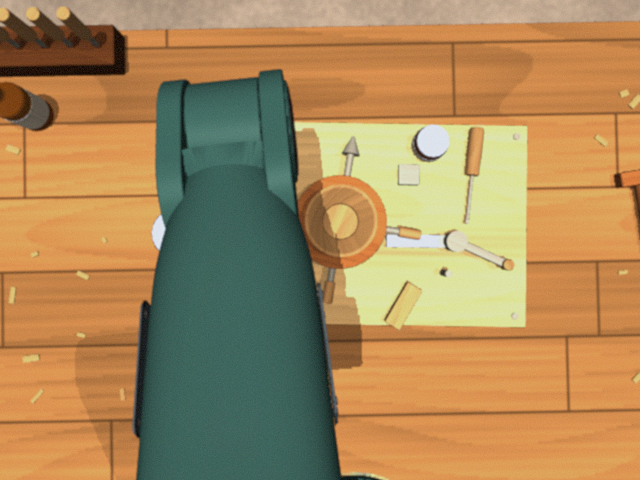

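```bash
cat > arc.py <<'E'
import numpy as np
def tgt(f,off=.0235,r=.121,ax=(.592,.020)):
    f=np.radians(f); return np.array(ax)+r*np.array([np.cos(f),np.sin(f)])-off*np.array([-np.sin(f),np.cos(f)])
def table(p0,yaw0,fs):
    a=np.radians(yaw0); X=np.array([np.cos(a),np.sin(a)]); Y=np.array([np.sin(a),-np.cos(a)])
    for f in fs:
        d=tgt(f)-p0; print(f,np.round([d@X,d@Y,-np.radians(max(0,f-yaw0))],3))
E
python3 -c "
from arc import *
table(np.array([.656,.1406]),90,[78,81,84,88,92,96,100,104,108,112,116])"
```

```text
78 [-0.007 -0.016 -0.   ]
81 [-0.005 -0.022 -0.   ]
84 [-0.003 -0.028 -0.   ]
88 [-0.    -0.036 -0.   ]
92 [ 0.001 -0.045 -0.035]
96 [ 0.002 -0.053 -0.105]
100 [ 0.003 -0.062 -0.175]
104 [ 0.002 -0.07  -0.244]
108 [ 0.002 -0.079 -0.314]
112 [ 0.    -0.088 -0.384]
116 [-0.002 -0.096 -0.454]
```

```bash
python3 -m crank '[{"translation":[-0.006,-0.016,0],"turn":0,"jaw":0},{"translation":[-0.005,-0.022,0],"turn":0,"jaw":0},{"translation":[-0.003,-0.028,0],"turn":0,"jaw":0},{"translation":[-0.001,-0.036,0],"turn":0,"jaw":0},{"translation":[0.001,-0.045,0],"turn":-0.035,"jaw":0},{"translation":[0.002,-0.053,0],"turn":-0.105,"jaw":0},{"translation":[0.003,-0.062,0],"turn":-0.175,"jaw":0},{"translation":[0.002,-0.070,0],"turn":-0.244,"jaw":0},{"translation":[0.002,-0.075,0],"turn":-0.28,"jaw":0},{"translation":[0.002,-0.079,0],"turn":-0.314,"jaw":0}]'
python3 - <<'E'
from h import *
p=optics.read_camera("top"); save(p,"t3"); find(p,["pointer_tip","spoke_grip","round_stud"])
p=optics.read_camera("scene"); save(p,"s3"); find(p,["pointer_tip","spoke_grip","round_stud","turntable_axis"])
E
```

```text
t: 5.85
ee_pos: [0.5763, 0.1429, 0.0653]
tcp_rot: [0.0, 0.587, 0.81, 0.0]
contact_force: [3.3, -0.2, 0.0]
finger_gap: -0.0
grip_force: 0.9
pointer_tip 0.92 [315. 141.] [0.733  0.0577]
spoke_grip 0.71 [366. 290.] [ 0.4757 -0.0244]
pointer_tip 0.64 [290. 312.] [0.7394 0.0652]
spoke_grip 0.94 [301. 210.] [ 0.4801 -0.0154]
spoke_grip 0.69 [293. 309.] [0.7327 0.0674]
round_stud 0.64 [333. 308.] [0.6807 0.1357]
turntable_axis 0.56 [298. 251.] [0.5939 0.0232]
```

View pics/s3.png

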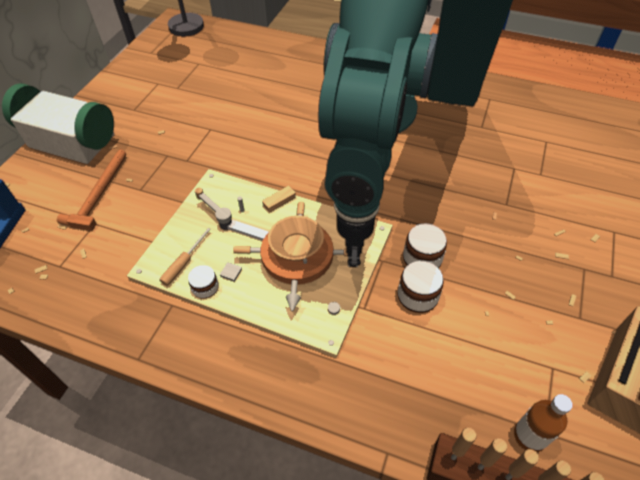

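Contact is good: the pointer tip is now at (292,318), about 17°, and the stud is at (334,308). I'll continue the arc.

```bash
python3 -c "
from arc import *
table(tgt(108),108,[111,115,119,123,127,130,132,134])"
```

```text
111 [ 0.001 -0.006 -0.052]
115 [ 0.002 -0.015 -0.122]
119 [ 0.002 -0.024 -0.192]
123 [ 0.002 -0.032 -0.262]
127 [ 0.001 -0.041 -0.332]
130 [-0.    -0.047 -0.384]
132 [-0.001 -0.051 -0.419]
134 [-0.002 -0.055 -0.454]
```

```bash
python3 -m crank '[{"translation":[0.001,-0.006,0],"turn":-0.052,"jaw":0},{"translation":[0.002,-0.015,0],"turn":-0.122,"jaw":0},{"translation":[0.002,-0.024,0],"turn":-0.192,"jaw":0},{"translation":[0.002,-0.032,0],"turn":-0.262,"jaw":0},{"translation":[0.001,-0.041,0],"turn":-0.332,"jaw":0},{"translation":[0.0,-0.047,0],"turn":-0.384,"jaw":0},{"translation":[-0.001,-0.051,0],"turn":-0.419,"jaw":0},{"translation":[-0.002,-0.055,0],"turn":-0.454,"jaw":0},{"translation":[-0.002,-0.055,0],"turn":-0.454,"jaw":0},{"translation":[-0.002,-0.055,0],"turn":-0.454,"jaw":0}]'
python3 - <<'E'
from h import *
for c in("top","scene"):
    p=optics.read_camera(c); save(p,c+"4"); find(p,["pointer_tip","spoke_grip","round_stud","square_stud","turntable_axis"])
a=cv2.imread("pics/top4.png")[110:230,230:390]; b=cv2.imread("pics/scene4.png")[210:330,250:410]
cv2.imwrite("pics/c4.png",cv2.resize(np.hstack([a,b]),(800,300),interpolation=cv2.INTER_CUBIC))
E
```

```text
t: 7.3
ee_pos: [0.525, 0.1236, 0.0651]
tcp_rot: [0.0, 0.391, 0.92, -0.0]
contact_force: [-0.2, -0.5, -0.4]
finger_gap: 0.0
grip_force: 0.0
pointer_tip 0.93 [282. 159.] [0.7018 0.1143]
spoke_grip 0.58 [392. 271.] [ 0.5071 -0.0706]
round_stud 0.45 [275. 173.] [0.6832 0.1293]
square_stud 0.61 [406. 174.] [ 0.6775 -0.1051]
square_stud 0.5 [277. 163.] [0.7008 0.1253]
pointer_tip 0.77 [324. 305.] [0.7006 0.1226]
spoke_grip 0.91 [276. 216.] [ 0.5162 -0.0634]
spoke_grip 0.52 [424. 258.] [0.5151 0.2854]
round_stud 0.58 [334. 307.] [0.678  0.1379]
square_stud 0.65 [299. 265.] [0.6038 0.0273]
square_stud 0.49 [233. 275.] [ 0.6787 -0.0986]
turntable_axis 0.74 [297. 252.] [0.5952 0.0204]
turntable_axis 0.26 [296. 265.] [0.6299 0.0335]
```

View pics/c4.png

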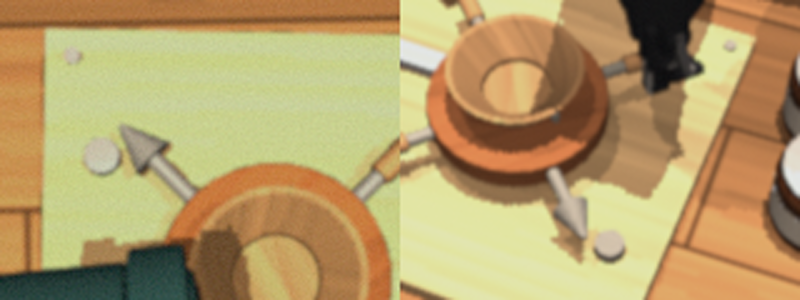

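The crop (2.5x) shows the tip just short of the stud. In the top view the tip is at (278.4,160.4) and the stud top at (270.8,172.4). In the scene view the tip is at (323.6,306.4) and the stud at (333.6,308).

```bash
python3 - <<'E'
from h import *
from arc import *
for c,t,s in(("top",(278.4,160.4),(270.8,172.4)),("scene",(323.6,306.4),(333.6,307.5))):
    p=optics.read_camera(c); T=px2w(p,t,.054)[:2];S=px2w(p,s,.030)[:2]
    for ax in((.592,.0205),(.594,.0205)):
        a=[np.degrees(np.arctan2(*(v-ax)[::-1])) for v in(T,S)]; print(c,T.round(4),S.round(4),np.round(a,1),np.linalg.norm(T-ax).round(4),np.linalg.norm(S-ax).round(4))
table(tgt(134),134,[136,138,139,140,141,142,143])
E
```

```text
top [0.7002 0.1205] [0.6832 0.1357] [42.7 51.6] 0.1473 0.1469
top [0.7002 0.1205] [0.6832 0.1357] [43.3 52.2] 0.1459 0.1457
scene [0.7046 0.1239] [0.6868 0.1392] [42.5 51.4] 0.1529 0.1519
scene [0.7046 0.1239] [0.6868 0.1392] [43.1 52. ] 0.1514 0.1507
136 [ 0.001 -0.004 -0.035]
138 [ 0.001 -0.008 -0.07 ]
139 [ 0.002 -0.011 -0.087]
140 [ 0.002 -0.013 -0.105]
141 [ 0.002 -0.015 -0.122]
142 [ 0.002 -0.017 -0.14 ]
143 [ 0.002 -0.019 -0.157]
```

Both cameras agree that 8.9° remains.

```bash
python3 -m crank '[{"translation":[0.001,-0.003,0],"turn":-0.02,"jaw":0},{"translation":[0.001,-0.005,0],"turn":-0.04,"jaw":0},{"translation":[0.001,-0.008,0],"turn":-0.07,"jaw":0},{"translation":[0.002,-0.011,0],"turn":-0.087,"jaw":0},{"translation":[0.002,-0.013,0],"turn":-0.105,"jaw":0},{"translation":[0.002,-0.015,0],"turn":-0.122,"jaw":0},{"translation":[0.002,-0.017,0],"turn":-0.14,"jaw":0},{"translation":[0.002,-0.018,0],"turn":-0.15,"jaw":0},{"translation":[0.002,-0.019,0],"turn":-0.157,"jaw":0},{"translation":[0.002,-0.019,0],"turn":-0.157,"jaw":0}]'
python3 - <<'E'
from h import *
for c in("top","scene"):
    p=optics.read_camera(c); save(p,c+"5"); find(p,["pointer_tip","round_stud"])
a=cv2.imread("pics/top5.png")[110:230,230:390]; b=cv2.imread("pics/scene5.png")[210:330,250:410]
cv2.imwrite("pics/c5.png",cv2.resize(np.hstack([a,b]),(800,300),interpolation=cv2.INTER_CUBIC))
E
```

```text
t: 9.0
ee_pos: [0.5097, 0.1117, 0.065]
tcp_rot: [-0.0, 0.317, 0.948, -0.0]
contact_force: [0.3, -0.3, 0.5]
finger_gap: -0.0001
grip_force: 0.3
pointer_tip 0.85 [272. 170.] [0.6832 0.1323]
round_stud 0.59 [272. 171.] [0.6877 0.1346]
round_stud 0.66 [337. 309.] [0.6818 0.1451]
round_stud 0.29 [205. 193.] [ 0.4841 -0.2749]
```

View pics/c5.png

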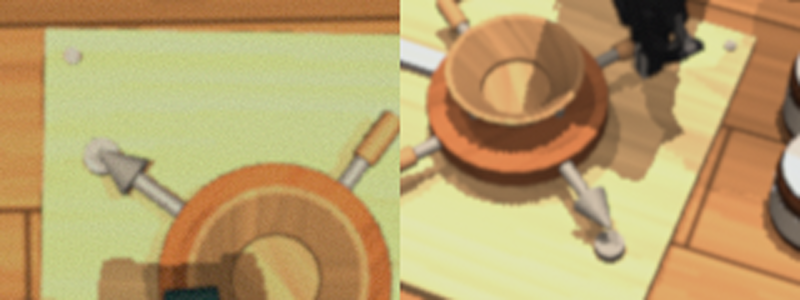

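The tip now lies over the stud in both views: about (269.2,169.6) in the top view and (333.6,303) in the scene view. I'll check the residual numerically.

```bash
python3 - <<'E'
from h import *
for c,t,s in(("top",(269.2,169.6),(270.8,172.4)),("scene",(333.6,302.8),(333.6,307.5))):
    p=optics.read_camera(c); T=px2w(p,t,.054)[:2];S=px2w(p,s,.030)[:2]; ax=(.593,.0205)
    print(c,T.round(4),S.round(4),[np.degrees(np.arctan2(*(v-ax)[::-1])).round(1) for v in(T,S)])
o=manip.get_obs(); print(o["ee_pos"],q(o["tcp_rot"]).as_matrix().round(3))
E
```

```text
top [0.6847 0.1365] [0.6832 0.1357] [np.float64(51.7), np.float64(51.9)]
scene [0.6897 0.14  ] [0.6868 0.1392] [np.float64(51.0), np.float64(51.7)]
[0.50982918 0.11178291 0.06503732] [[-0.799  0.602 -0.   ]
 [ 0.602  0.799 -0.   ]
 [-0.    -0.    -1.   ]]
```

The pointer is within about 2 mm of the stud. I'll back off along +y of the tool, lift, and move over to the brake.

```bash
python3 -m crank '[{"translation":[0,0.008,0],"turn":0,"jaw":0},{"translation":[0,0.02,0],"turn":0,"jaw":0},{"translation":[0,0.02,0],"turn":0,"jaw":0},{"translation":[0,0.02,-0.03],"turn":0,"jaw":0},{"translation":[0,0.02,-0.07],"turn":0,"jaw":0},{"translation":[0,0.02,-0.12],"turn":0,"jaw":0},{"translation":[0,0.02,-0.16],"turn":0,"jaw":0},{"translation":[0,0.02,-0.16],"turn":0,"jaw":0},{"translation":[0,0.02,-0.16],"turn":0,"jaw":0},{"translation":[0,0.02,-0.16],"turn":0,"jaw":0}]' && python3 -m crank '[{"translation":[-0.263,-0.336,0],"turn":2.0,"jaw":0},{"translation":[-0.263,-0.336,0],"turn":2.0,"jaw":0},{"translation":[-0.263,-0.336,0],"turn":2.0,"jaw":0},{"translation":[-0.263,-0.336,0],"turn":2.0,"jaw":0},{"translation":[-0.263,-0.336,0],"turn":2.0,"jaw":0},{"translation":[-0.263,-0.336,0],"turn":2.0,"jaw":0},{"translation":[-0.263,-0.336,0],"turn":2.0,"jaw":0},{"translation":[-0.263,-0.336,0],"turn":2.0,"jaw":0},{"translation":[-0.263,-0.336,0],"turn":2.0,"jaw":0},{"translation":[-0.263,-0.336,0],"turn":2.0,"jaw":0}]'
python3 - <<'E'
from h import *
o=manip.get_obs(); print(o["ee_pos"],q(o["tcp_rot"]).as_matrix().round(3))
for c in("top","scene"):
    p=optics.read_camera(c); save(p,c+"6"); find(p,["brake_tip","brake_pivot","pointer_tip","round_stud"])
E
```

```text
t: 10.4
ee_pos: [0.5214, 0.1279, 0.224]
tcp_rot: [-0.001, 0.317, 0.948, -0.0]
contact_force: [0.8, -0.2, -0.1]
finger_gap: -0.0
grip_force: 0.0
t: 11.4
ee_pos: [0.5289, -0.3021, 0.2228]
tcp_rot: [-0.001, 0.881, 0.473, -0.001]
contact_force: [0.4, 0.4, -0.5]
finger_gap: -0.0001
grip_force: 0.0
[ 0.52892573 -0.30209813  0.22276071] [[ 0.552  0.834 -0.002]
 [ 0.834 -0.552  0.001]
 [-0.    -0.003 -1.   ]]
brake_tip 0.96 [506. 262.] [ 0.5191 -0.2666]
brake_pivot 0.62 [454. 239.] [ 0.559  -0.1773]
pointer_tip 0.59 [269. 171.] [0.6828 0.1371]
round_stud 0.6 [273. 173.] [0.6845 0.1328]
brake_tip 0.8 [207. 195.] [ 0.5129 -0.2453]
brake_pivot 0.79 [227. 215.] [ 0.5553 -0.1717]
pointer_tip 0.58 [336. 300.] [0.6817 0.1419]
pointer_tip 0.39 [270. 218.] [ 0.527  -0.0735]
round_stud 0.65 [334. 308.] [0.6803 0.1374]
```

View pics/scene6.png

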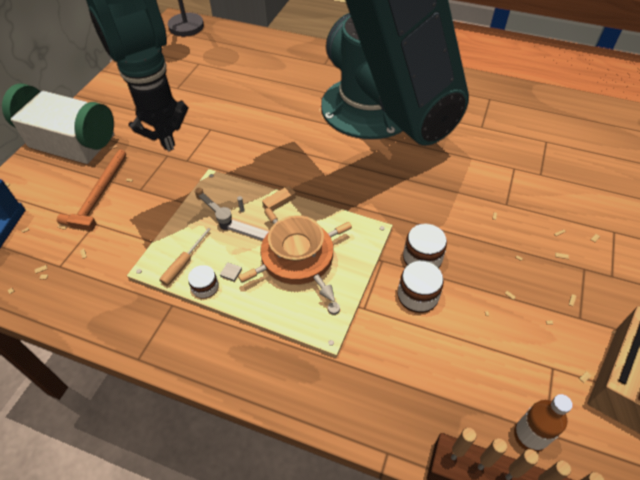

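The arm is beside the brake and the pointer is still on the stud, with the knob at (201,191). I'll lower it on the knob's -y side and finish the turn.

```bash
python3 -m crank '[{"translation":[0,0,0.02],"turn":0.14,"jaw":0},{"translation":[0,0,0.06],"turn":0.28,"jaw":0},{"translation":[0,0,0.10],"turn":0.42,"jaw":0},{"translation":[0,0,0.13],"turn":0.49,"jaw":0},{"translation":[0,0,0.145],"turn":0.49,"jaw":0},{"translation":[0,0,0.155],"turn":0.49,"jaw":0},{"translation":[0,0,0.158],"turn":0.49,"jaw":0},{"translation":[0,0,0.158],"turn":0.49,"jaw":0},{"translation":[0,0,0.158],"turn":0.49,"jaw":0},{"translation":[0,0,0.158],"turn":0.49,"jaw":0}]'
python3 - <<'E'
from h import *
o=manip.get_obs(); M=q(o["tcp_rot"]).as_matrix(); print(o["ee_pos"],M.round(3),o["joint_pos"][5])
P=np.array([.560,-.178])
for th in (237,230,220,210,200,190,185,180,177,174):
    a=np.radians(th); k=P+.095*np.array([np.cos(a),np.sin(a)]); d=k+.0245*M[:2,1]-o["ee_pos"][:2]
    print(th,np.round(M[:2,:2].T@d,3))
save(optics.read_camera("scene"),"s7")
E
```

```text
t: 12.9
ee_pos: [0.53, -0.2991, 0.0679]
tcp_rot: [0.001, 0.968, 0.25, 0.0]
contact_force: [1.3, 0.2, 0.6]
finger_gap: 0.0007
grip_force: 0.0
[ 0.53004538 -0.2990788   0.06790543] [[ 0.875  0.485  0.001]
 [ 0.485 -0.875 -0.001]
 [ 0.001  0.001 -1.   ]] 1.9880673145815198
237 [ 0.001 -0.022]
230 [-0.004 -0.033]
220 [-0.008 -0.049]
210 [-0.01  -0.065]
200 [-0.009 -0.082]
190 [-0.005 -0.098]
185 [-0.002 -0.106]
180 [ 0.002 -0.113]
177 [ 0.004 -0.117]
174 [ 0.007 -0.121]
```

View pics/s7.png

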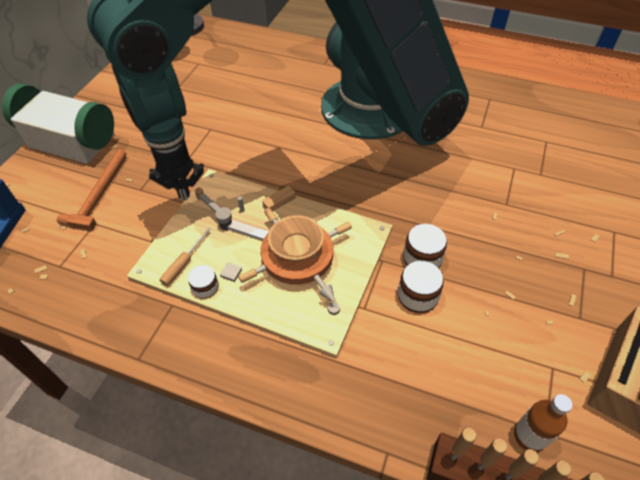

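The fingertips are at (183,193), beside the knob (200,193) on its outer side. I'll sweep the lever now.

```bash
python3 -m crank '[{"translation":[0.001,-0.015,0.002],"turn":0,"jaw":0},{"translation":[0.001,-0.022,0.002],"turn":0,"jaw":0},{"translation":[-0.003,-0.031,0.002],"turn":0,"jaw":0},{"translation":[-0.006,-0.041,0.002],"turn":0,"jaw":0},{"translation":[-0.008,-0.050,0.002],"turn":0,"jaw":0},{"translation":[-0.009,-0.060,0.002],"turn":0,"jaw":0},{"translation":[-0.010,-0.070,0.002],"turn":0,"jaw":0},{"translation":[-0.009,-0.080,0.002],"turn":0,"jaw":0},{"translation":[-0.007,-0.090,0.002],"turn":0,"jaw":0},{"translation":[-0.005,-0.098,0.002],"turn":0,"jaw":0}]' && python3 -m crank '[{"translation":[0.002,-0.004,0],"turn":0,"jaw":0},{"translation":[0.003,-0.008,0],"turn":0,"jaw":0},{"translation":[0.005,-0.011,0],"turn":0,"jaw":0},{"translation":[0.006,-0.013,0],"turn":0,"jaw":0},{"translation":[0.007,-0.015,0],"turn":0,"jaw":0},{"translation":[0.007,-0.016,0],"turn":0,"jaw":0},{"translation":[0.007,-0.017,0],"turn":0,"jaw":0},{"translation":[0.007,-0.017,0],"turn":0,"jaw":0},{"translation":[0.007,-0.017,0],"turn":0,"jaw":0},{"translation":[0.007,-0.017,0],"turn":0,"jaw":0}]'
python3 - <<'E'
from h import *
for c in("top","scene"):
    p=optics.read_camera(c); save(p,c+"8"); find(p,["brake_tip","brake_pivot","pointer_tip"])
a=cv2.imread("pics/scene8.png")[150:330,150:390]
cv2.imwrite("pics/c8.png",cv2.resize(a,(800,600),interpolation=cv2.INTER_CUBIC))
E
```

```text
t: 13.95
ee_pos: [0.4774, -0.2145, 0.065]
tcp_rot: [-0.0, 0.968, 0.25, -0.0]
contact_force: [-1.0, -2.6, -0.1]
finger_gap: 0.0
grip_force: 1.2
t: 14.95
ee_pos: [0.4764, -0.1985, 0.0652]
tcp_rot: [0.001, 0.968, 0.25, 0.0]
contact_force: [0.3, -8.6, -2.6]
finger_gap: -0.0004
grip_force: 4.5
brake_tip 0.9 [454. 295.] [ 0.4642 -0.1748]
brake_pivot 0.92 [454. 238.] [ 0.5619 -0.178 ]
pointer_tip 0.83 [271. 170.] [0.6833 0.134 ]
brake_tip 0.8 [248. 187.] [ 0.4581 -0.164 ]
brake_tip 0.22 [202. 288.] [ 0.7524 -0.1297]
brake_pivot 0.73 [269. 218.] [ 0.5298 -0.0768]
brake_pivot 0.65 [227. 216.] [ 0.558  -0.1704]
pointer_tip 0.68 [335. 302.] [0.6866 0.1428]
pointer_tip 0.3 [278. 205.] [ 0.4851 -0.0732]
```

View pics/c8.png

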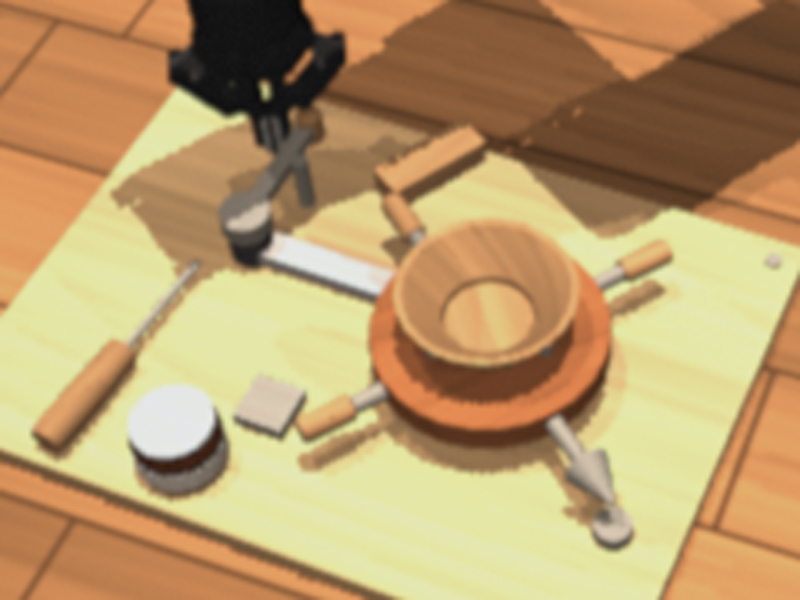

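The lever lies against the pin and the force has risen from 2.6 to 8.6 N. One firmer nudge should confirm it, then I'll back off and lift.

```bash
python3 -m crank '[{"translation":[0,-0.001,0],"turn":0,"jaw":0},{"translation":[0,-0.002,0],"turn":0,"jaw":0},{"translation":[0,-0.003,0],"turn":0,"jaw":0},{"translation":[0,-0.003,0],"turn":0,"jaw":0},{"translation":[0,-0.003,0],"turn":0,"jaw":0},{"translation":[0,-0.003,0],"turn":0,"jaw":0},{"translation":[0,-0.003,0],"turn":0,"jaw":0},{"translation":[0,-0.003,0],"turn":0,"jaw":0},{"translation":[0,-0.003,0],"turn":0,"jaw":0},{"translation":[0,-0.003,0],"turn":0,"jaw":0}]' && python3 -m crank '[{"translation":[0,0.01,0],"turn":0,"jaw":0},{"translation":[0,0.03,0],"turn":0,"jaw":0},{"translation":[0,0.03,0],"turn":0,"jaw":0},{"translation":[0,0.03,-0.03],"turn":0,"jaw":0},{"translation":[0,0.03,-0.07],"turn":0,"jaw":0},{"translation":[0,0.03,-0.11],"turn":0,"jaw":0},{"translation":[0,0.03,-0.15],"turn":0,"jaw":0},{"translation":[0,0.03,-0.15],"turn":0,"jaw":0},{"translation":[0,0.03,-0.15],"turn":0,"jaw":0},{"translation":[0,0.03,-0.15],"turn":0,"jaw":0}]'
python3 - <<'E'
from h import *
for c in("top","scene"):
    p=optics.read_camera(c); save(p,c+"9"); find(p,["brake_tip","brake_pivot","pointer_tip","round_stud","bowl"])
a=cv2.imread("pics/top9.png")[110:330,240:530]
cv2.imwrite("pics/c9.png",cv2.resize(a,(790,600),interpolation=cv2.INTER_CUBIC))
E
```

```text
t: 16.35
ee_pos: [0.4762, -0.1978, 0.0656]
tcp_rot: [0.003, 0.968, 0.249, 0.001]
contact_force: [5.7, -21.9, -10.4]
finger_gap: -0.0
grip_force: 10.4
t: 17.35
ee_pos: [0.4883, -0.2203, 0.214]
tcp_rot: [-0.001, 0.968, 0.25, -0.001]
contact_force: [0.4, 1.5, -1.3]
finger_gap: -0.0003
grip_force: 0.0
brake_tip 0.75 [458. 296.] [ 0.462  -0.1816]
brake_tip 0.27 [196. 291.] [0.4796 0.2652]
brake_pivot 0.76 [455. 239.] [ 0.5588 -0.1795]
pointer_tip 0.8 [272. 172.] [0.6805 0.1311]
round_stud 0.51 [273. 170.] [0.6886 0.1319]
bowl 0.63 [337. 221.] [0.5929 0.0223]
brake_tip 0.61 [247. 187.] [ 0.4587 -0.1666]
brake_pivot 0.89 [222. 216.] [ 0.5616 -0.1793]
pointer_tip 0.91 [332. 299.] [0.6813 0.1339]
pointer_tip 0.57 [280. 203.] [ 0.4778 -0.0697]
round_stud 0.65 [334. 308.] [0.6803 0.1374]
bowl 0.87 [297. 247.] [0.592  0.0204]
```

View pics/c9.png

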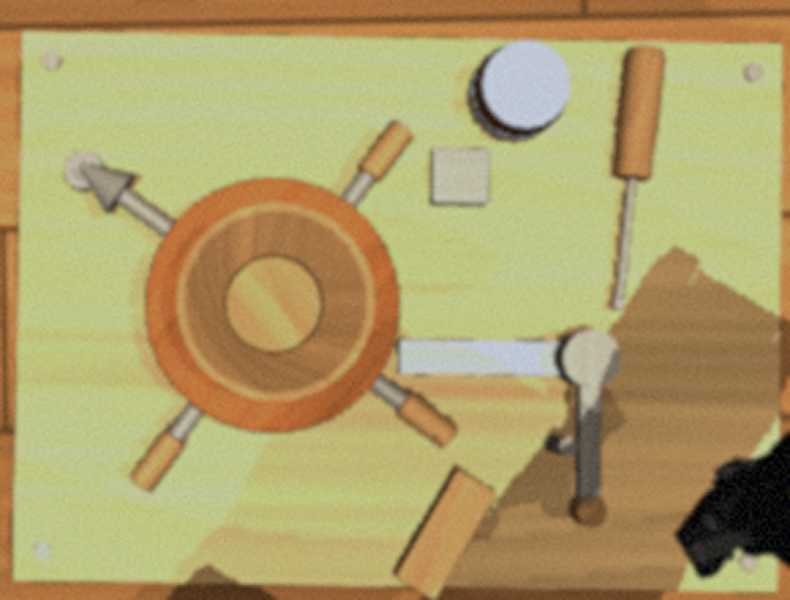

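The lever points straight along -x (pivot (590,357), knob (590,510) in the crop). It rests at the pin and took 22 N with no further travel. The pointer tip is on the stud (85,168), the bowl is centred and the robot is clear.

```bash
python3 -c "
from bench import manip
print(manip.hand_in())"
```

```text
the job is handed in; nothing more can be done
None
```

I've handed the job in, but no verdict came back: the pointer tip stands within about 2 mm of above the round stud, the brake lever is hard against its stop pin, the bowl is still in its place, and the gripper is clear of everything.

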